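# Shake the dust extractor's filter behind its snap-in cover

### The job

The bench dust extractor's filter wants shaking. Squeeze the release tab of its snap-in cover in towards the pull rib, swing the cover's lower edge well up about its upper hooks and out of the frame, and lay it flat, outer face up, inside the shallow steel tray, clear of the nut that lies there. Then turn the spring-return knob behind it clockwise to its stop, let it spring back, and leave the nut and the things standing around undisturbed.

Things in the scene. Friction and masses are not known exactly. Their poses are not given: they have to be found in the camera images.
- extractor: Grey bench dust extractor, fixed; place and yaw vary. 200 deep (x), 190 wide (y), 136 high, louvres on top; origin centre of its underside, its x points away from the robot's side. The front is a panel that slopes up and back at 28 degrees to the level, with an opening closed by the cover; a spring-return knob is in the cavity behind.
- service_panel: That sloped panel. Origin: middle of the opening, level with the fitted cover's outer face; x up the slope, y left, z straight out (28 degrees from vertical, to the robot's side). Opening x -51.5 to 51.5, y -48 to 48 mm (y +-43 between the inner ledges); dark bezel round it out to x +-62, y +-57, top at z = 5. Cavity floor z = -26. Clear above the panel.
- cover: Loose snap-in cover, 100 (x) by 93 (y) by 4 mm plate, 0.08-0.17 kg, four dark slits. Origin: middle of outer face; fitted, its axes are the panel's (1.5 mm play); underside flat, z = -4. Pull rib (fixed): x -9 to -4, y +-20, 26 mm high. Tab flange: x -44 to -39, y +-14, 25.5 high. So the pinch is 40 mm over both (x -44 to -4), 32 with the tab in, centre then x = -20.
- release_tab (a joint): Black tab sliding on the cover along its +x, towards the rib: 0 = out (latched), 0.008 m = fully in; nose free from about 0.0065. Spring 3 N at first, 7 N fully in; returns when let go. Unpressed its nose reaches x = -56 of the cover, under the bezel's lower bar, so hold the tab in while the cover is swung out.
- cover_low_edge (a point): Middle of the cover's lower edge, cover (-50, 0, 0) mm. With the tab in, this end swings outward about the inner edge of the bezel's upper bar (panel x = 51.5, z = 0). Raise it well over 15 mm before drawing the hooks out; swung by 20 degrees the cover can be drawn out freely, outward and down the slope.
- cover_hooks (a point): Point between the cover's two upper hooks, cover (54, 0, -2) mm. The hooks reach to x = 58 and lie under the bezel's upper bar (underside panel z = 0.8) when fitted.
- shaker_knob (a joint): Turn of the black spring-return knob: 0 at rest, grows clockwise seen from outside (about the panel's -z), stop at 1.2 rad; 1.1 counts. Spring 0.04 Nm at rest, 0.11 at the stop; returns when let go. 36 mm disc with grip bar 34 long, 12 wide, 16 high; at rest the bar lies along the panel's x. Axis: the panel's z through its origin; bar spans panel z -19.5 to -3.5 mm.
- knob_grip (a point): On the knob's axis at mid-height of the grip bar (panel z = -11.5 mm).
- tray: Shallow steel tray, fixed, 200 (x) by 140 (y) by 14 mm high, walls and floor 3 mm; origin centre of its underside, z up. Stands left or right of the extractor, yaw varies. A nut lies near its +x end; the rest is empty and takes the cover with its x along the tray's x. Lying flat in it the cover has its origin at tray z = 7 mm.
- steel_box: Bystander: open folded steel box, 75x111x73 mm, with a long tool standing in it (180 high), on the other side of the extractor than the tray; origin centre of its underside.
- drill_stand: Bystander: wooden block 32x100 mm with upright drill bits, 98 high, close beside the extractor, left or right; origin centre of its underside.
- tape_roll: Bystander: black roll of tape, 62 mm across, 19 high, close beside the extractor on the other side than the drill stand; origin centre of its underside.
- loose_nut: Bystander: steel nut, 19x22x11 mm, lying in the tray near its +x end; origin centre of its underside.

How it is judged:
On the way, in this order (a step that is already met when the one before it is completed fails the run):
1. the release tab is pressed in while the cover still sits in its frame (value of joint release_tab above 0.0065 m and distance between cover and service_panel below 0.006 m), for 0.05 s.
2. the cover's lower edge is swung up at least 15 mm while the hooks are still under the upper bezel (z of cover_low_edge in the frame of service_panel above 0.015 m and x of cover_hooks in the frame of service_panel between 0.046 and 0.062 m and z of cover_hooks in the frame of service_panel between -0.012 and 0.006 m), for 0.02 s.
3. the cover lies flat in the tray, outer face up, let go (x of cover in the frame of tray between -0.055 and 0.055 m and y of cover in the frame of tray between -0.055 and 0.055 m and z of cover in the frame of tray between 0.003 and 0.012 m and angle between cover's own z axis and vertical below 0.07 rad and contact force between the fingers and cover below 0.5 N and linear speed of cover below 0.02 m/s), for 0.2 s.
4. the knob is turned to its stop (value of joint shaker_knob above 1.1 rad), for 0.05 s.
At the end, for the whole second after the job is handed in: The cover lies at rest on the tray's floor, outer face up, level within 4 degrees, its middle within 55 mm of the tray's middle along each tray axis (origin 3 to 12 mm over the tray's underside), not touched by the fingers; the knob is back within 0.1 rad of rest (all of step 3 and value of joint shaker_knob below 0.1 rad and velocity of joint shaker_knob below 0.1 rad/s).
It fails at once if the steel box is shifted by more than 20 mm (distance of steel_box from where it was at the start of the episode above 0.02 m).
It fails at once if the drill stand is shifted by more than 20 mm (distance of drill_stand from where it was at the start of the episode above 0.02 m).
It fails at once if the roll of tape is shifted by more than 20 mm (distance of tape_roll from where it was at the start of the episode above 0.02 m).
It fails at once if the loose nut is shifted by more than 20 mm (distance of loose_nut from where it was at the start of the episode above 0.02 m).
It also fails if it takes over 58 s, if anything falls off the work surface, if the arm or the gripper's body presses on something with over 40 N, if the wrist force passes 120 N, or if a joint passes its speed limit or range.

### The arm

A 6-joint arm with a two-finger parallel gripper is mounted at the origin on a cart in front of the work surface, level with it; the furniture and walls round the work are solid. World frame = base frame: x ahead of the robot, y to its left, z up, the work surface at z = 0. Lengths are in m, angles in rad, forces in N, time in s.
With the tool pointing down it reaches from about 0.35 to 0.975 m from the base axis. Payload 4.9 kg.
Tool frame: the origin (TCP) lies between the finger pads; the fingertips stand 19 mm ahead of it and the grasp point (between the pads) is the TCP; z points along the fingers, y is the direction in which the jaws open and shut (so a half turn about z gives the same grasp; the last joint's range is limited). The gripper opens to 85 mm and grips with 20 to 120 N. Pads are 22 mm wide; open, the fingers measure 114 mm over their backs; the gripper's body (76 mm by 85 mm) begins 54 mm behind the grasp point. The pads swing forward as they close: fully open they stand 13 mm farther back than shut.
Start: joints at [1.013, 0.053, 1.613, -0, 1.476, -0.119], TCP at [0.266, 0.566, 0.25] pointing down, gripper open.
Joint ranges: [-3.01, 3.01], [-1.01, 2.22], [0.06, 2.58], [-1.02, 4.17], [0.09, 2.62], [-3.14, 3.14]. Speed limits (rad/s): [2.57, 2.57, 3.14, 3.14, 3.14, 3.14].

### API

Orientations are given as a unit quaternion [w, x, y, z].
In Python, from plant import state, grab_frame, calibration, job_done gives the robot as it stands. The module is installed in compiled form; this text tells all that it offers.
- The arm moves only by the tool servo_tool, never from a script. Its argument "deltas" is a list that holds one entry, the list of rows, each a list of 5 numbers: the finger opening in mm, from 0 to 85.4, then the shift along the world's x, y, z in mm, then the turn about the world's z in units of 6 degrees (1.0 is 6 degrees). A call has 1 to 5 rows; each row is the pose to reach, as a shift and turn from the pose commanded when the call began; what a row does not reach only later rows make up. A row lasts 1/8 s, in which the tool goes at most 62.5 mm and 10.7 degrees, less where a joint would pass 70% of its speed; a pose out of reach is approached as far as the arm can. A call with a gripper value outside its range is refused whole. The fingers move at their own pace and stop on an object; the grip force is fixed at half the most. Time passes only in rows, so rows that repeat a pose let the fingers close. It gives the time, the measured TCP pose, the force and the opening at its end, in the units of the state.
- state(): the state, without advancing time (a new reading comes with each control period).
- grab_frame(name): name is "side" or "top"; returns the picture (420x560x3 uint8, red, green, blue); there is no depth.
- calibration(name): a dict with "intrinsics" (3x3 intrinsics, pixels), "world_from_camera" (4x4, takes a point from camera to world coordinates). Camera axes: x right, y down, z forward; pixel columns grow to the right and rows downward; lengths in m; the calibration is good to about 2 mm. A picture is of the moment at which its call begins. calibration takes no time and is no camera call.
- job_done(): hands the job in, once; it reports no verdict.
The state is a dict: "time": time; "joint_pos": joint angles; "joint_vel": joint speeds; "joint_efforts": joint torques, N m; "tool_pos": TCP position; "tool_rot": TCP orientation; "contact_force": force on the tool from outside, world axes, zero at the start; "ft_torque": the same for the moment, N m; "gripper_width": opening from 0.0 (shut) to 1.0 (fully open).
Only numpy, scipy, OpenCV 4.12 (cv2) and the standard library are available. Lean on these libraries where they do the work, as an engineer would, in place of code of your own. Each camera call takes 0.05 s, during which the arm holds its last target.

## Working session

There is one attempt and no reset: what is moved stays moved. The work goes in short steps, Python scripts to look and compute and a tool call to move; the robot and the scene stay as the last step left them, time stands still between calls to the robot, and variables do not carry over. Pictures are saved under pics/ and viewed, and the job is handed in when it is done.

Besides the shell and the picture viewer there is one more tool, called after "Emit:" as name([rows], argument=value, ...), one row to a line, values as JSON. servo_tool: Moves the arm, as the interface text tells. Its arguments: {"type":"object","properties":{"deltas":{"type":"array","items":{"type":"array","items":{"type":"array","items":{"type":"number"}}}}},"required":["deltas"]}

```bash
mkdir -p pics
python3 - <<'E'
from plant import *
import cv2,numpy as np
np.set_printoptions(precision=4,suppress=True)
for n in("side","top"):
    f=grab_frame(n); cv2.imwrite(f"pics/{n}0.png",f[:,:,::-1]); np.save(f"pics/{n}0.npy",f)
    c=calibration(n); print(n,c)
print(state())
E
```

```text
side {'intrinsics': array([[529.2024,   0.    , 274.1086],
       [  0.    , 529.2024, 212.2071],
       [  0.    ,   0.    ,   1.    ]]), 'world_from_camera': array([[ 0.9464, -0.1487,  0.2867,  0.2182],
       [-0.3224, -0.4843,  0.8133, -1.1233],
       [ 0.0179, -0.8622, -0.5063,  0.782 ],
       [ 0.    ,  0.    ,  0.    ,  1.    ]])}
top {'intrinsics': array([[460.0198,   0.    , 270.6716],
       [  0.    , 460.0198, 209.8981],
       [  0.    ,   0.    ,   1.    ]]), 'world_from_camera': array([[-0.0196, -0.9837,  0.1787,  0.3775],
       [-0.9998,  0.0203,  0.002 ,  0.024 ],
       [-0.0056, -0.1786, -0.9839,  1.3292],
       [ 0.    ,  0.    ,  0.    ,  1.    ]])}
{'time': 0.1, 'joint_pos': array([ 1.013 ,  0.0533,  1.6141,  0.    ,  1.476 , -0.119 ]), 'joint_vel': array([-0.0002, -0.0037, -0.0032,  0.0012, -0.0003,  0.0003]), 'joint_efforts': array([ -0.0001, -39.491 , -37.1361,  -0.0001,   0.0039,  -0.    ]), 'tool_pos': array([0.2652, 0.5654, 0.2492]), 'tool_rot': array([-0.0003,  0.2176,  0.976 , -0.0009]), 'contact_force': array([0.5482, 0.4552, 0.2597]), 'ft_torque': array([ 0.0626, -0.0134,  0.0454]), 'gripper_width': 0.999479312881308}
```

View pics/side0.png

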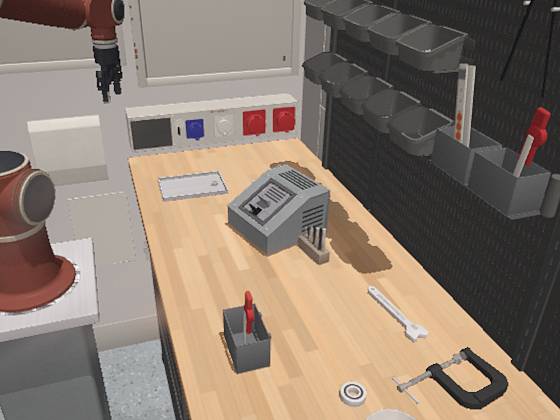

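View pics/top0.png

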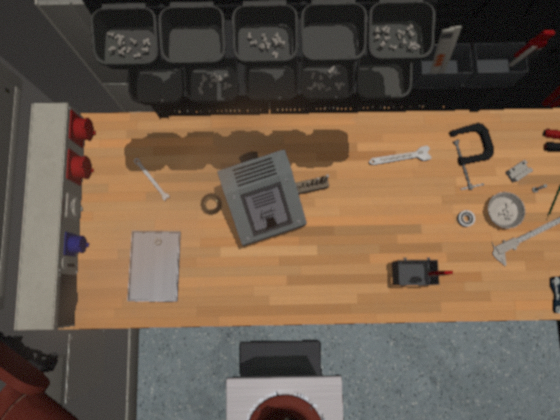

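Run:
```python
import cv2
a=cv2.imread("pics/side0.png"); b=cv2.imread("pics/top0.png")
cv2.imwrite("pics/s1.png",cv2.resize(a[155:265,220:340],None,fx=6,fy=5.4,interpolation=cv2.INTER_CUBIC)[:, :])
cv2.imwrite("pics/t1.png",cv2.resize(b[145:250,195:335],None,fx=5.6,fy=5.6,interpolation=cv2.INTER_CUBIC))
cv2.imwrite("pics/t2.png",cv2.resize(b[220:310,115:195],None,fx=6,fy=6,interpolation=cv2.INTER_CUBIC))
```

```text
(no output)
```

View pics/s1.png

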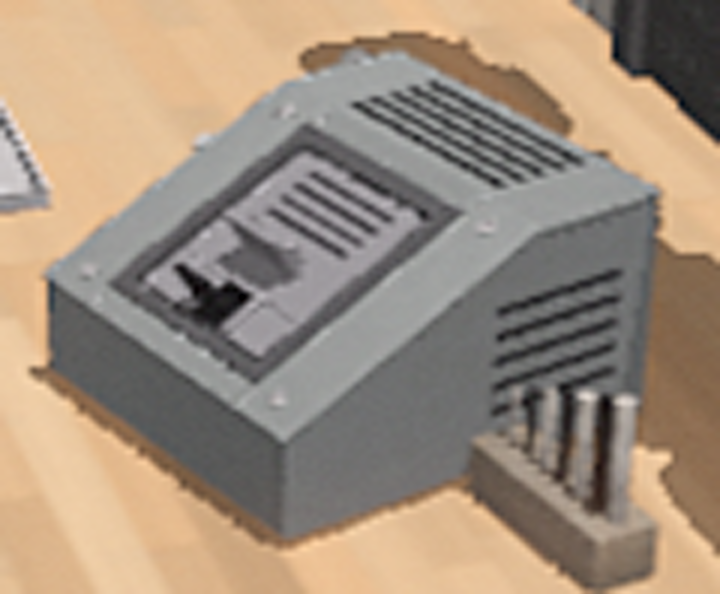

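View pics/t1.png

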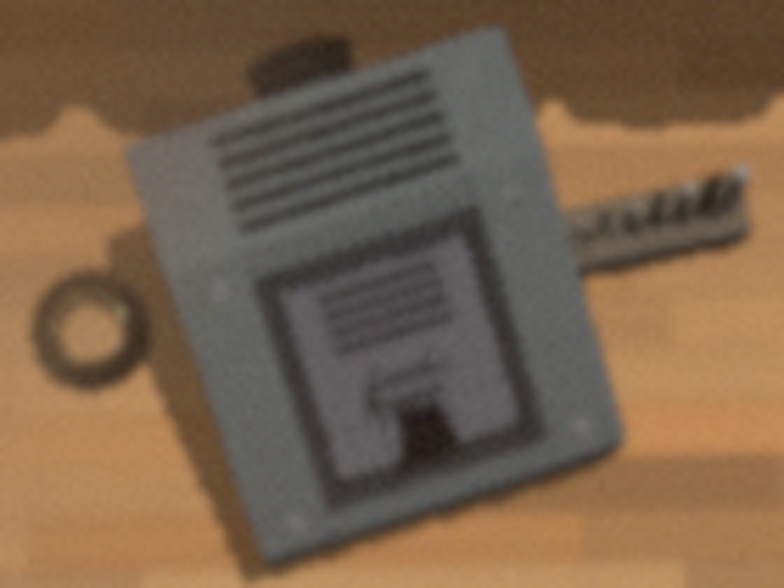

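View pics/t2.png

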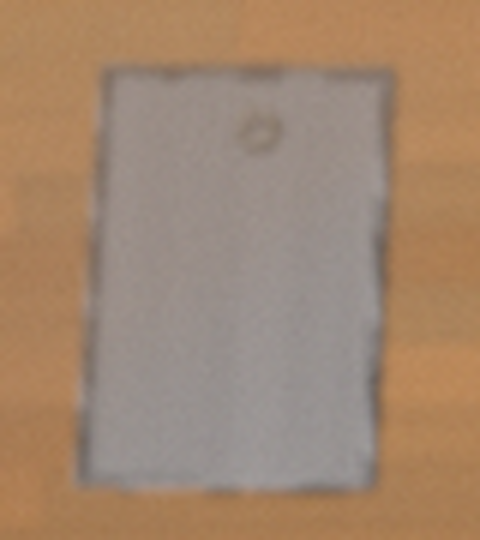

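```bash
cat > h.py <<'E'
import cv2,numpy as np
from plant import calibration
np.set_printoptions(precision=4,suppress=True)
def quad(img,roi,lo,hi,S=6,inv=True,hullfrac=0.05,name=None):
    x0,y0,x1,y1=roi
    g=cv2.cvtColor(img,cv2.COLOR_RGB2GRAY)[y0:y1,x0:x1]
    g=cv2.resize(g,None,fx=S,fy=S,interpolation=cv2.INTER_CUBIC)
    m=((g>=lo)&(g<=hi)).astype(np.uint8)
    m=cv2.morphologyEx(m,cv2.MORPH_OPEN,np.ones((5,5)))
    if name: cv2.imwrite(name,m*255)
    cs,_=cv2.findContours(m,cv2.RETR_EXTERNAL,cv2.CHAIN_APPROX_NONE)
    return g,m,sorted(cs,key=cv2.contourArea)[::-1]
def topix(p,roi,S): return (np.asarray(p,float)+.5)/S-.5+np.array(roi[:2])
def ray(n,uv):
    c=calibration(n);K=c["intrinsics"];T=c["world_from_camera"]
    uv=np.atleast_2d(uv); d=np.c_[uv,np.ones(len(uv))]@np.linalg.inv(K).T@T[:3,:3].T
    return T[:3,3],d/np.linalg.norm(d,axis=1)[:,None]
def plane(n,uv,z):
    o,d=ray(n,uv); return o+d*((z-o[2])/d[:,2])[:,None]
def proj(n,X):
    c=calibration(n);K=c["intrinsics"];T=np.linalg.inv(c["world_from_camera"])
    p=np.atleast_2d(X)@T[:3,:3].T+T[:3,3]; p=p@K.T; return p[:,:2]/p[:,2:]
def tri(ua,ub):
    out=[]
    for a,b in zip(ua,ub):
        A=[];B=[]
        for n,u in(("side",a),("top",b)):
            o,d=ray(n,u); P=np.eye(3)-np.outer(d[0],d[0]); A.append(P);B.append(P@o)
        X=np.linalg.lstsq(np.vstack(A),np.hstack(B),rcond=None)[0]; out.append(X)
    return np.array(out)
def fitquad(c,eps=0.03):
    h=cv2.convexHull(c); e=cv2.approxPolyDP(h,eps*cv2.arcLength(h,True),True)[:,0].astype(float)
    if len(e)!=4: return e,None
    pts=c[:,0].astype(float); L=[]
    for i in range(4):
        a,b=e[i],e[(i+1)%4]; t=(b-a)/np.linalg.norm(b-a); n=np.array([-t[1],t[0]])
        s=(pts-a)@t; dd=np.abs((pts-a)@n); k=(dd<6)&(s>.12*np.linalg.norm(b-a))&(s<.88*np.linalg.norm(b-a))
        l=cv2.fitLine(pts[k].astype(np.float32),cv2.DIST_HUBER,0,.01,.01)[:,0]
        L.append(np.cross([l[2],l[3],1],[l[2]+l[0],l[3]+l[1],1]))
    q=[]
    for i in range(4):
        x=np.cross(L[i-1],L[i]); q.append(x[:2]/x[2])
    return e,np.array(q)
E
python3 - <<'E'
from h import *
for n,roi,lo,hi in(("side",(225,160,310,240),0,100),("top",(235,175,305,245),0,92)):
    f=np.load(f"pics/{n}0.npy")
    g,m,cs=quad(f,roi,lo,hi)
    print(n,np.percentile(g,[5,20,50,80,95]),[cv2.contourArea(c) for c in cs[:4]])
    e,q=fitquad(cs[0])
    v=cv2.cvtColor(g,cv2.COLOR_GRAY2BGR); cv2.drawContours(v,cs,-1,(0,0,255),1)
    if q is not None:
        for p in q: cv2.circle(v,tuple(int(a) for a in p),3,(0,255,0),-1)
        print(topix(q,roi,6))
    cv2.imwrite(f"pics/q_{n}.png",v)
E
```

```text
side [ 78.  98. 152. 193. 201.] [47229.0, 18317.5, 1653.0, 1140.5]
[[270.9062 177.8152]
 [296.102  194.2031]
 [262.1762 225.2814]
 [237.9357 207.2606]]
top [ 57.  72.  93.  99. 135.] [88339.5, 8740.5, 2277.0, 43.5]
[[279.4162 176.0588]
 [294.2583 225.5718]
 [241.0003 243.6391]
 [228.1693 198.3219]]
```

Run:
```python
import cv2
a=cv2.imread("pics/q_side.png");b=cv2.imread("pics/q_top.png")
b=cv2.resize(b,(int(b.shape[1]*.7),int(b.shape[0]*.7))) if 0 else b
cv2.imwrite("pics/qs.png",a)
```

```text
(no output)
```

View pics/qs.png

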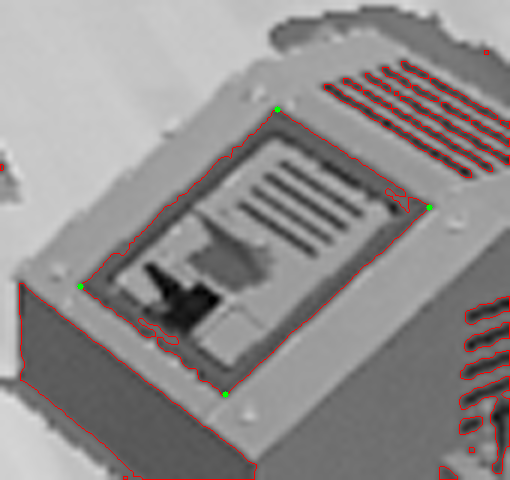

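View pics/q_top.png

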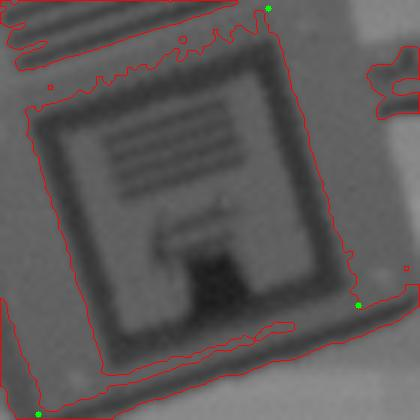

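```bash
cat > m1.py <<'E'
from h import *
from scipy.optimize import least_squares
q={}
for n,roi,lo,hi in(("side",(225,160,310,240),0,110),("top",(235,175,297,240),0,80)):
    f=np.load(f"pics/{n}0.npy")
    f=cv2.GaussianBlur(f,(0,0),.7)
    g,m,cs=quad(f,roi,lo,hi)
    e,p=fitquad(cs[0])
    v=cv2.cvtColor(g,cv2.COLOR_GRAY2BGR); cv2.drawContours(v,cs,-1,(0,0,255),1)
    if p is not None:
        for x in p: cv2.circle(v,tuple(int(a) for a in x),3,(0,255,0),-1)
        q[n]=topix(p,roi,6); print(n,q[n])
    cv2.imwrite(f"pics/q_{n}.png",v)
E
python3 m1.py
```

```text
side [[270.8646 177.8223]
 [296.319  194.064 ]
 [262.142  225.2857]
 [237.653  207.1403]]
top [[279.9222 180.507 ]
 [292.925  223.2982]
 [253.1223 236.2932]
 [239.2822 194.1167]]
```

View pics/q_top.png

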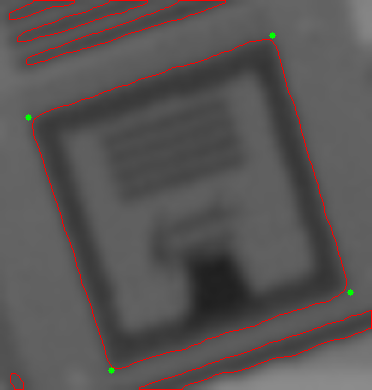

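```bash
cat >> m1.py <<'E'
# order: (x+,y+),(x+,y-),(x-,y-),(x-,y+)
S=q["side"]; T=q["top"][[3,0,1,2]]
X=tri(S,T); print(X); print("sides",[np.linalg.norm(X[i]-X[(i+1)%4]) for i in range(4)],"expect .114 .124")
loc=np.array([[62,57,5],[62,-57,5],[-62,-57,5],[-62,57,5]])/1000.
a=np.radians(28)
def R(yaw):
    c,s=np.cos(yaw),np.sin(yaw)
    return np.array([[c,-s,0],[s,c,0],[0,0,1]])@np.array([[np.cos(a),0,-np.sin(a)],[0,1,0],[np.sin(a),0,np.cos(a)]])
def res(p):
    W=loc@R(p[3]).T+p[:3]; return np.r_[(proj("side",W)-S).ravel(),(proj("top",W)-T).ravel()]
r=least_squares(res,[*X.mean(0),0.2]); print("panel",r.x,np.degrees(r.x[3])); print(res(r.x).reshape(2,4,2))
t=X.mean(0)-0.005*R(r.x[3])[:,2]; print("tri origin",t)
up=(X[0]+X[1]-X[2]-X[3]); print("slope",np.degrees(np.arctan2(up[2],np.hypot(*up[:2]))), "yaw",np.degrees(np.arctan2(up[1],up[0])))
E
python3 m1.py
python3 - <<'E'
from h import *
from scipy.optimize import least_squares
# tray
f=np.load("pics/top0.npy"); hsv=cv2.cvtColor(f,cv2.COLOR_RGB2HSV)
roi=(115,220,195,315);x0,y0,x1,y1=roi
s=cv2.resize(hsv[y0:y1,x0:x1,1],None,fx=6,fy=6,interpolation=cv2.INTER_CUBIC)
print(np.percentile(s,[5,50,95]))
m=(s<90).astype(np.uint8);m=cv2.morphologyEx(m,cv2.MORPH_CLOSE,np.ones((15,15)))
cs,_=cv2.findContours(m,cv2.RETR_EXTERNAL,cv2.CHAIN_APPROX_NONE); c=max(cs,key=cv2.contourArea)
e,p=fitquad(c); p=topix(p,roi,6); print(p)
v=cv2.resize(f[y0:y1,x0:x1],None,fx=6,fy=6)[:,:,::-1].copy(); cv2.drawContours(v,[c],-1,(0,0,255),1); cv2.imwrite("pics/tray.png",v)
for z in(0.,.014):
    W=plane("top",p,z); print(z,W,W.mean(0),[np.linalg.norm(W[i]-W[(i+1)%4]) for i in range(4)])
E
```

```text
side [[270.8646 177.8223]
 [296.319  194.064 ]
 [262.142  225.2857]
 [237.653  207.1403]]
top [[279.9222 180.507 ]
 [292.925  223.2982]
 [253.1223 236.2932]
 [239.2822 194.1167]]
[[ 0.6409  0.1095  0.1263]
 [ 0.675   0.0002  0.1271]
 [ 0.5687 -0.0346  0.0711]
 [ 0.5349  0.0761  0.0693]]
sides [np.float64(0.11454001263046033), np.float64(0.12503140653129277), np.float64(0.11572169449523173), np.float64(0.12492455813789441)] expect .114 .124
panel [0.6071 0.0384 0.0941 0.3042] 17.43010356288096
[[[-0.2803 -0.2208]
  [-0.0098 -0.1282]
  [-0.4474  0.3105]
  [-0.2643  0.0654]]

 [[ 0.3612  0.1117]
  [ 0.1173  0.4639]
  [-0.47   -0.8272]
  [ 0.2223 -0.7752]]]
tri origin [0.6071 0.0385 0.094 ]
slope 26.8706270597644 yaw 17.799431166531026
[ 12. 113. 130.]
[[131.2497 230.5642]
 [180.5318 230.6202]
 [177.0626 301.7184]
 [126.2982 300.9871]]
0.0 [[0.566  0.4347 0.    ]
 [0.5629 0.2907 0.    ]
 [0.3597 0.2975 0.    ]
 [0.3645 0.4418 0.    ]] [0.4633 0.3662 0.    ] [np.float64(0.14397486834473114), np.float64(0.20337621006301432), np.float64(0.14441304191211637), np.float64(0.20163377332684548)]
0.014 [[0.564  0.4304 0.014 ]
 [0.561  0.2879 0.014 ]
 [0.3598 0.2946 0.014 ]
 [0.3647 0.4374 0.014 ]] [0.4624 0.3626 0.014 ] [np.float64(0.14245848537721711), np.float64(0.20123419580397922), np.float64(0.14289204397990718), np.float64(0.19951011089142429)]
```

View pics/tray.png

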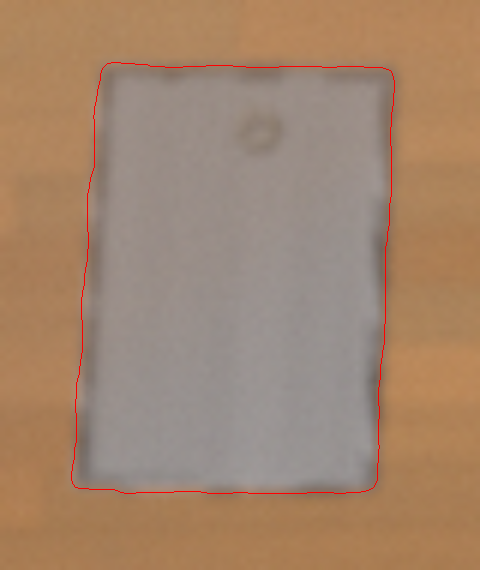

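```bash
cat > geo.py <<'E'
from h import *
o=np.array([.6071,.0384,.0941]);yaw=np.radians(17.5);a=np.radians(28)
c,s=np.cos(yaw),np.sin(yaw)
R=np.array([[c,-s,0],[s,c,0],[0,0,1]])@np.array([[np.cos(a),0,-np.sin(a)],[0,1,0],[np.sin(a),0,np.cos(a)]])
P=lambda x,y,z:o+R@(np.array([x,y,z])/1000)
E
python3 - <<'E'
from geo import *
pts=[[(-44,14,25.5),(-44,-14,25.5),(-39,-14,25.5),(-39,14,25.5)],[(-9,20,26),(-9,-20,26),(-4,-20,26),(-4,20,26)],[(-51.5,48,5),(-51.5,-48,5),(51.5,-48,5),(51.5,48,5)]]
for n,(x0,y0,x1,y1) in(("side",(225,165,305,235)),("top",(230,170,300,245))):
    v=cv2.resize(np.load(f"pics/{n}0.npy")[y0:y1,x0:x1,::-1],None,fx=8,fy=8,interpolation=cv2.INTER_CUBIC)
    for q in pts:
        p=proj(n,np.array([P(*k) for k in q])); p=((p-[x0,y0]+.5)*8-.5).astype(int)
        cv2.polylines(v,[p.reshape(-1,1,2)],True,(0,255,255),1)
    cv2.imwrite(f"pics/ov_{n}.png",v)
E
```

```text
(no output)
```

View pics/ov_side.png

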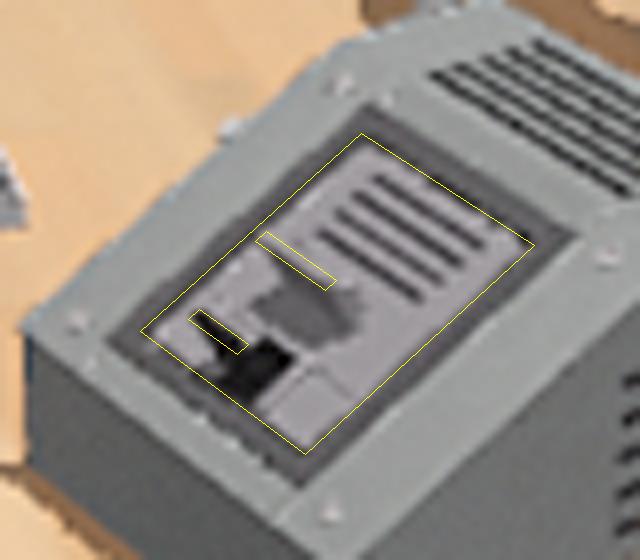

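View pics/ov_top.png

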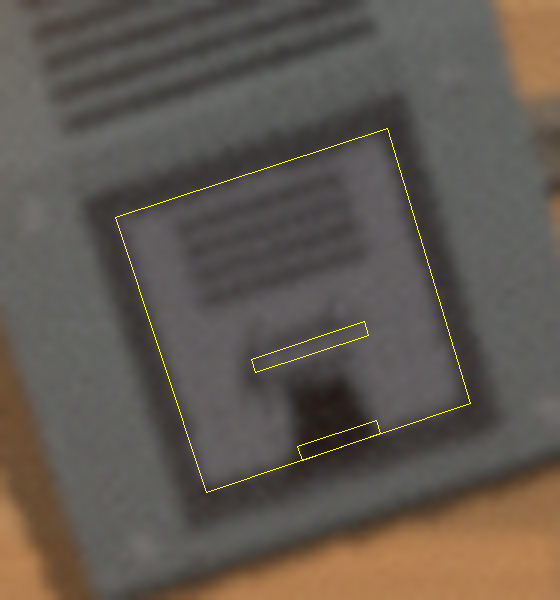

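Emit:
servo_tool([
  [[50, 60, -108, 0, 1.4], [50, 120, -216, 0, 2.8], [50, 180, -324, 0, 4.2], [50, 240, -432, 0, 5.6], [50, 300, -541, 0, 7.1]],
])

```text
time: 0.72
tool_pos: [0.4171, 0.2916, 0.2499]
tool_rot: [-0.0, -0.153, 0.988, -0.0]
contact_force: [1.0, -0.0, -0.6]
gripper_width: 0.586
```

Emit:
servo_tool([
  [[50, 30, -53, 0, 0], [50, 59, -106, 0, 0], [50, 89, -160, 0, 0], [50, 119, -213, 0, 0], [50, 148, -266, 0, 0]],
])

```text
time: 1.35
tool_pos: [0.5652, 0.0256, 0.2499]
tool_rot: [-0.0, -0.15, 0.989, 0.0]
contact_force: [0.5, 0.6, 0.1]
gripper_width: 0.586
```

Emit:
servo_tool([
  [[50, 0, 0, -40, 0], [50, 0, 0, -80, 0], [50, 0, 0, -110, 0], [50, 0, 0, -110, 0]],
])

```text
time: 1.85
tool_pos: [0.5622, 0.0277, 0.1366]
tool_rot: [-0.004, -0.15, 0.989, 0.001]
contact_force: [-0.3, 0.6, 0.7]
gripper_width: 0.586
```

```bash
cat > look.py <<'E'
import sys
from geo import *
from plant import *
t=sys.argv[1]
for n,(x0,y0,x1,y1) in(("side",(215,145,315,245)),("top",(220,160,320,250))):
    f=grab_frame(n); np.save(f"pics/{n}{t}.npy",f)
    if len(sys.argv)>2: cv2.imwrite(f"pics/L{t}_{n}.png",f[:,:,::-1])
    else: cv2.imwrite(f"pics/L{t}_{n}.png",cv2.resize(f[y0:y1,x0:x1,::-1],None,fx=6,fy=6,interpolation=cv2.INTER_CUBIC)[:600])
s=state();q=s["tool_rot"];print(s["time"],s["tool_pos"],s["contact_force"],s["gripper_width"],np.degrees(np.arctan2(2*q[1]*q[2],q[2]**2-q[1]**2)))
d=(s["tool_pos"]-o)*1000; h=np.array([np.cos(yaw),np.sin(yaw)]);print("u,v,w",d[:2]@h,d[:2]@[-h[1],h[0]],d[2])
E
python3 look.py 1
```

```text
1.95 [0.565  0.0276 0.1409] [ 0.9636 -0.0624  0.5444] 0.5842663367905974 -17.301805870742726
u,v,w -43.40298166730634 2.3163853660374842 46.84096428914302
```

View pics/L1_side.png

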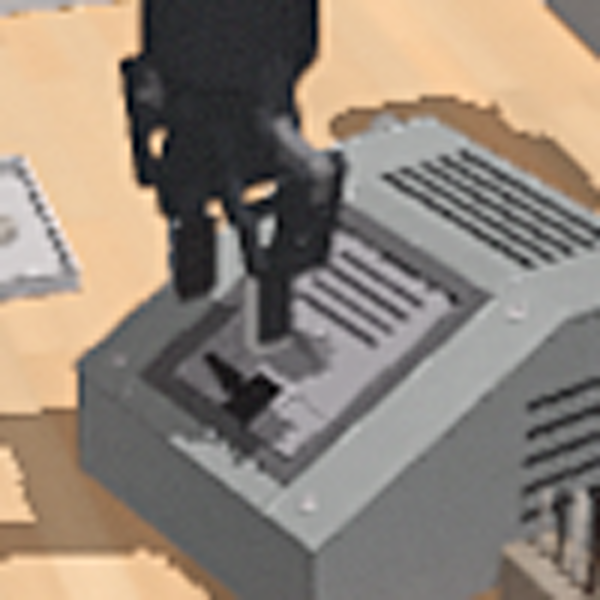

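Emit:
servo_tool([
  [[50, 1, -2, -18, 0], [50, 1, -2, -34, 0], [50, 1, -2, -34, 0]],
])

```text
time: 2.33
tool_pos: [0.5643, 0.0257, 0.1041]
tool_rot: [-0.002, -0.15, 0.989, 0.0]
contact_force: [-0.4, -0.0, -0.8]
gripper_width: 0.585
```

Emit:
servo_tool([
  [[50, 0, 0, -4, 0], [50, 0, 0, -8, 0], [50, 0, 0, -8, 0]],
])

```text
time: 2.7
tool_pos: [0.5657, 0.0256, 0.0983]
tool_rot: [-0.0, -0.15, 0.989, -0.0]
contact_force: [0.1, 0.4, 0.6]
gripper_width: 0.586
```

```bash
python3 look.py 2
```

```text
2.8 [0.5659 0.0255 0.0985] [-0.1155  0.3417  0.5056] 0.5882225769989924 -17.29840280242117
u,v,w -43.1769953420264 0.13386312124403227 4.396367155439382
```

View pics/L2_side.png

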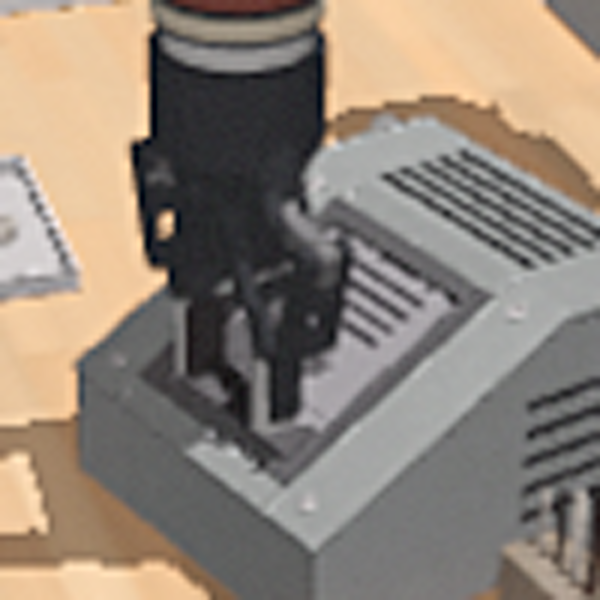

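Emit:
servo_tool([
  [[10, 0, 0, 0, 0], [10, 0, 0, 0, 0], [10, 0, 0, 0, 0], [10, 0, 0, 0, 0], [10, 0, 0, 0, 0]],
])

```text
time: 3.42
tool_pos: [0.5659, 0.0255, 0.1003]
tool_rot: [-0.0, -0.15, 0.989, -0.0]
contact_force: [-5.9, -0.1, 8.8]
gripper_width: 0.302
```

Emit:
servo_tool([
  [[10, 1.7, 0.5, 0.9, 0], [10, 3.4, 1, 1.9, 0], [10, 5, 1.6, 2.8, 0], [10, 6.7, 2.1, 3.8, 0], [10, 6.7, 2.1, 3.8, 0]],
])

```text
time: 4.05
tool_pos: [0.5669, 0.026, 0.1006]
tool_rot: [-0.008, -0.151, 0.989, -0.001]
contact_force: [-18.6, -6.4, 10.4]
gripper_width: 0.31
```

```bash
python3 look.py 3
```

```text
4.15 [0.5669 0.0259 0.1007] [-18.954   -6.0643   8.6126] 0.30529859265651305 -17.322773395002155
u,v,w -42.10990300958336 0.21659648468796786 6.555030129480527
```

View pics/L3_side.png

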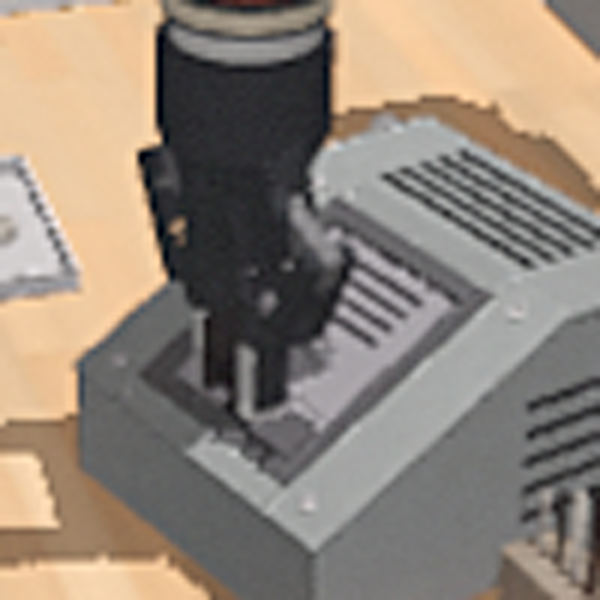

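Emit:
servo_tool([
  [[40, 0, 0, 0, 0], [40, -7, -2, 0, 0], [40, -8, -2.5, 2, 0], [40, -8, -2.5, 2, 0]],
])

```text
time: 4.65
tool_pos: [0.5647, 0.0252, 0.1045]
tool_rot: [0.001, -0.15, 0.989, -0.0]
contact_force: [0.1, -0.4, 0.3]
gripper_width: 0.471
```

```bash
python3 look.py 4
```

```text
4.75 [0.5647 0.0252 0.1044] [ 0.3723 -0.0517 -0.4547] 0.4682351986120232 -17.303110811426702
u,v,w -44.37521068029177 0.17246646500804838 10.278046604860675
```

View pics/L4_side.png

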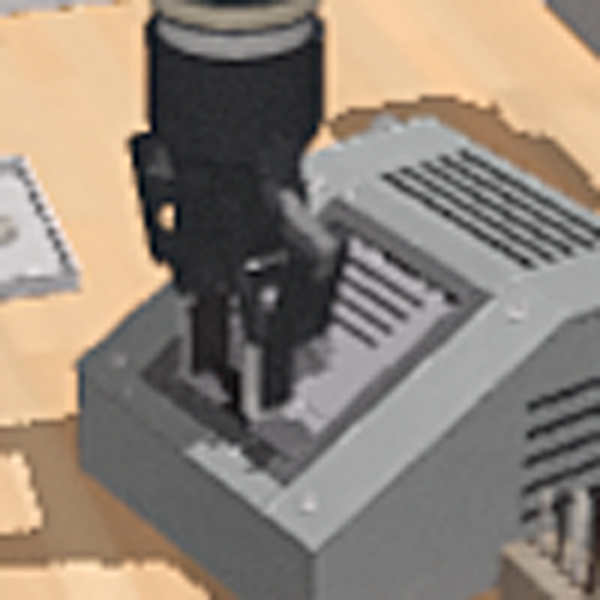

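Emit:
servo_tool([
  [[10, 0, 0, -0.5, 0], [10, 0, 0, -0.5, 0], [10, 0, 0, -0.5, 0], [10, 0, 0, -0.5, 0]],
])

```text
time: 5.25
tool_pos: [0.5646, 0.0252, 0.1038]
tool_rot: [0.0, -0.15, 0.989, 0.0]
contact_force: [-0.7, 0.7, 2.1]
gripper_width: 0.302
```

Emit:
servo_tool([
  [[10, 1.7, 0.5, 0.9, 0], [10, 3.4, 1, 1.9, 0], [10, 3.4, 1, 1.9, 0]],
])

```text
time: 5.62
tool_pos: [0.5665, 0.0258, 0.1048]
tool_rot: [-0.002, -0.15, 0.989, -0.0]
contact_force: [-6.1, -1.9, 2.9]
gripper_width: 0.304
```

Emit:
servo_tool([
  [[10, 1.7, 0.5, 0.9, 0], [10, 3.4, 1, 1.9, 0], [10, 5, 1.6, 2.8, 0], [10, 5, 1.6, 2.8, 0]],
])

```text
time: 6.12
tool_pos: [0.5709, 0.0273, 0.1074]
tool_rot: [-0.003, -0.15, 0.989, -0.0]
contact_force: [-8.6, -1.8, 3.7]
gripper_width: 0.299
```

```bash
python3 look.py 5
```

```text
6.225 [0.5708 0.0272 0.1073] [-7.3288 -1.9675  3.9607] 0.30209557211457105 -17.306928601399807
u,v,w -37.98887210813437 0.2800330498842342 13.16723836789918
```

View pics/L5_side.png

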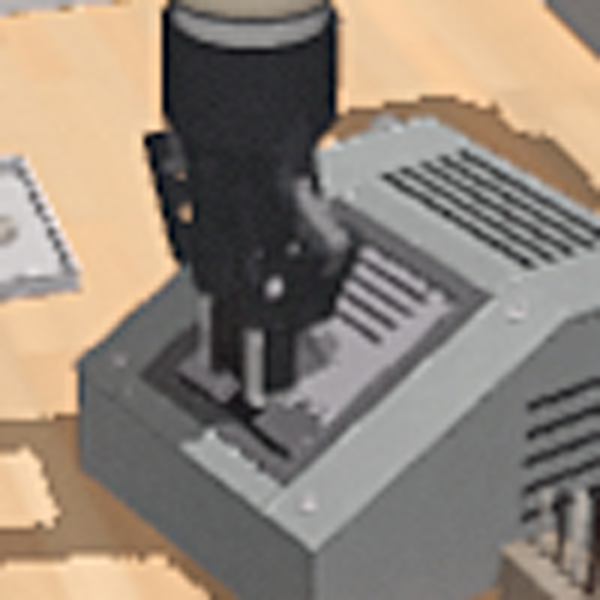

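Emit:
servo_tool([
  [[10, 1.3, 0.4, 1, 0], [10, 2.6, 0.8, 2, 0], [10, 2.6, 0.8, 2, 0], [10, 2.6, 0.8, 2, 0]],
])

```text
time: 6.72
tool_pos: [0.5731, 0.028, 0.1087]
tool_rot: [-0.003, -0.15, 0.989, -0.0]
contact_force: [-8.0, -2.7, 1.9]
gripper_width: 0.303
```

```bash
python3 look.py 6
```

```text
6.825 [0.5731 0.0281 0.1088] [-6.9051 -2.5254  1.5254] 0.30408331437644553 -17.302785336901106
u,v,w -35.537584502008265 0.36321621532599196 14.67008794673634
```

Emit:
servo_tool([
  [[10, 0.9, 0.3, 0.5, 0], [10, 1.7, 0.5, 0.9, 0], [10, 1.7, 0.5, 0.9, 0], [10, 1.7, 0.5, 0.9, 0]],
])

```text
time: 7.32
tool_pos: [0.5744, 0.0285, 0.1095]
tool_rot: [-0.004, -0.15, 0.989, -0.0]
contact_force: [-7.5, -2.8, 3.5]
gripper_width: 0.304
```

```bash
python3 look.py 7
```

```text
7.425 [0.5744 0.0285 0.1094] [-8.2477 -1.8031  2.7901] 0.3012827579913403 -17.301535390412205
u,v,w -34.13938830539176 0.35682263449308604 15.348350377529421
```

View pics/L7_side.png

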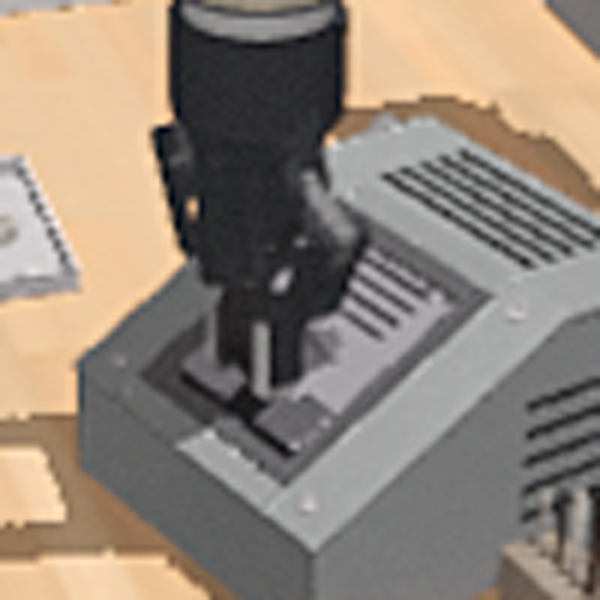

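Emit:
servo_tool([
  [[10, 0.9, 0.3, 0.3, 0], [10, 1.7, 0.5, 0.6, 0], [10, 2.6, 0.8, 1, 0], [10, 2.6, 0.8, 1, 0], [10, 2.6, 0.8, 1, 0]],
])

```text
time: 8.05
tool_pos: [0.5755, 0.0288, 0.1099]
tool_rot: [-0.006, -0.15, 0.989, -0.0]
contact_force: [-12.4, -3.9, 4.0]
gripper_width: 0.306
```

```bash
python3 look.py 8
```

```text
8.15 [0.5755 0.0288 0.1098] [-13.7845  -5.1088   3.3048] 0.3053398534816274 -17.307414497108827
u,v,w -33.05111023915657 0.3842276375749102 15.735554984245434
```

View pics/L8_side.png

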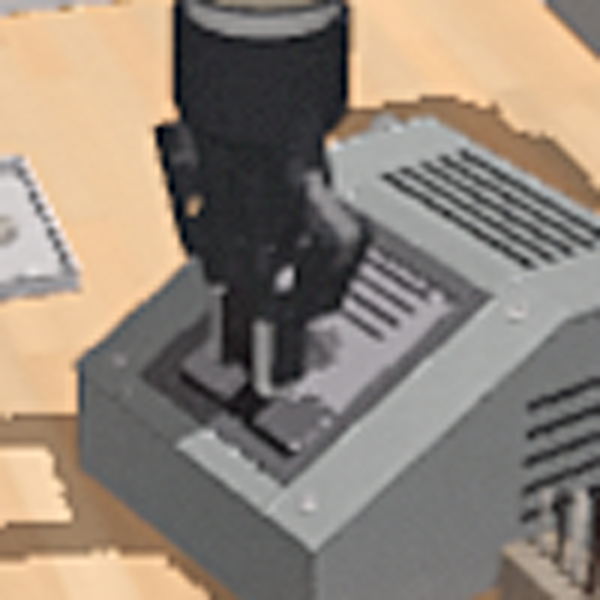

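View pics/L8_top.png

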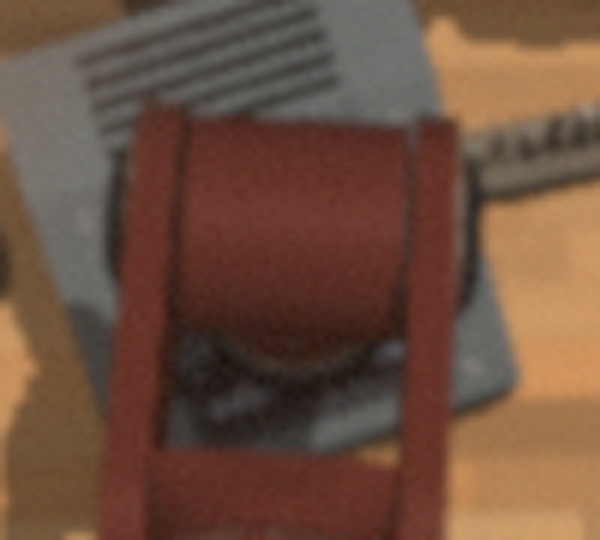

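Emit:
servo_tool([
  [[10, -0.8, -0.2, 3.6, 0], [10, -1.5, -0.5, 7.3, 0], [10, -2.1, -0.7, 11, 0], [10, -2.8, -0.9, 14.7, 0], [10, -2.8, -0.9, 14.7, 0]],
])

```text
time: 8.78
tool_pos: [0.5729, 0.0287, 0.1228]
tool_rot: [-0.006, -0.151, 0.989, 0.001]
contact_force: [-5.2, -1.2, -6.1]
gripper_width: 0.301
```

```bash
python3 look.py 9
```

```text
8.875 [0.5729 0.0287 0.1227] [-5.0841 -2.0025 -5.9835] 0.3022438478280802 -17.336535428639625
u,v,w -35.53374674010765 1.0635935479811007 28.587161530138573
```

View pics/L9_side.png

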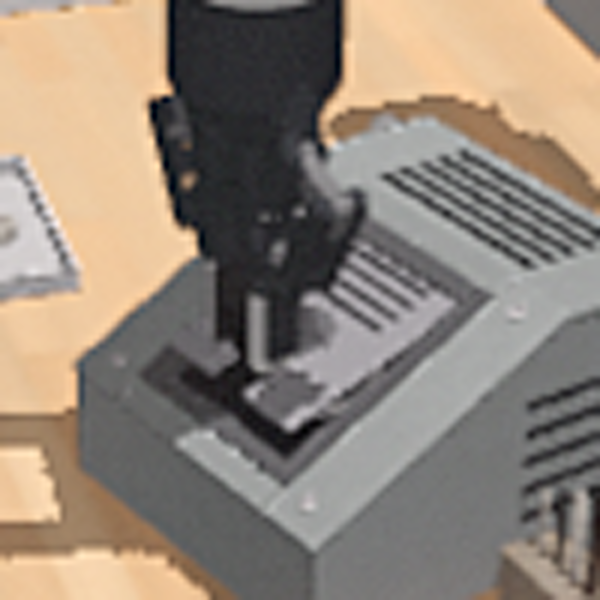

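Emit:
servo_tool([
  [[10, -0.3, -0.1, 4, 0], [10, -0.5, -0.1, 8, 0], [10, -0.4, -0.1, 12, 0], [10, -0.2, 0, 16, 0], [10, 0.2, 0, 20, 0]],
])

```text
time: 9.5
tool_pos: [0.5751, 0.0293, 0.1448]
tool_rot: [-0.003, -0.151, 0.989, 0.001]
contact_force: [-4.6, 2.0, -4.5]
gripper_width: 0.298
```

Emit:
servo_tool([
  [[10, 0.3, 0, 2, 0], [10, 0.6, 0.1, 4, 0], [10, 1, 0.2, 6, 0], [10, 1, 0.2, 6, 0]],
])

```text
time: 10.0
tool_pos: [0.5781, 0.0292, 0.1531]
tool_rot: [-0.0, -0.15, 0.989, 0.0]
contact_force: [-4.5, -1.0, -4.3]
gripper_width: 0.298
```

```bash
python3 look.py 10
```

```text
10.1 [0.578  0.0292 0.1529] [-3.9229 -0.4017 -3.4608] 0.296526173068066 -17.30946389875224
u,v,w -30.479818175731864 -0.022580450974376966 58.75500827627992
```

View pics/L10_side.png

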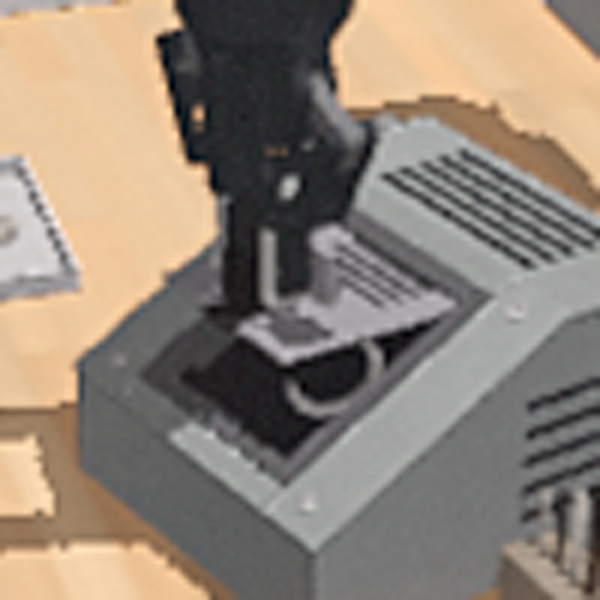

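Emit:
servo_tool([
  [[10, -6, -2, 0, 0], [10, -12, -4, 0, 0], [10, -18, -5.5, 1, 0], [10, -24, -7.5, 3, 0], [10, -28, -9, 6, 0]],
])

```text
time: 10.72
tool_pos: [0.5502, 0.0198, 0.1599]
tool_rot: [0.001, -0.15, 0.989, -0.0]
contact_force: [0.4, -0.5, -0.9]
gripper_width: 0.295
```

Emit:
servo_tool([
  [[10, -4, -1, 15, 0], [10, -4, -1, 35, 0], [10, -4, -1, 60, 0], [10, -4, -1, 60, 0]],
])

```text
time: 11.22
tool_pos: [0.5483, 0.019, 0.2233]
tool_rot: [0.004, -0.15, 0.989, -0.001]
contact_force: [-0.6, 0.0, -1.0]
gripper_width: 0.296
```

```bash
python3 look.py 11
```

```text
11.325 [0.5464 0.0192 0.2195] [-0.8069  0.0511 -0.9431] 0.2957514917496266 -17.302450015071905
u,v,w -63.65683493940769 -0.109401189516877 125.42540331568125
```

View pics/L11_side.png

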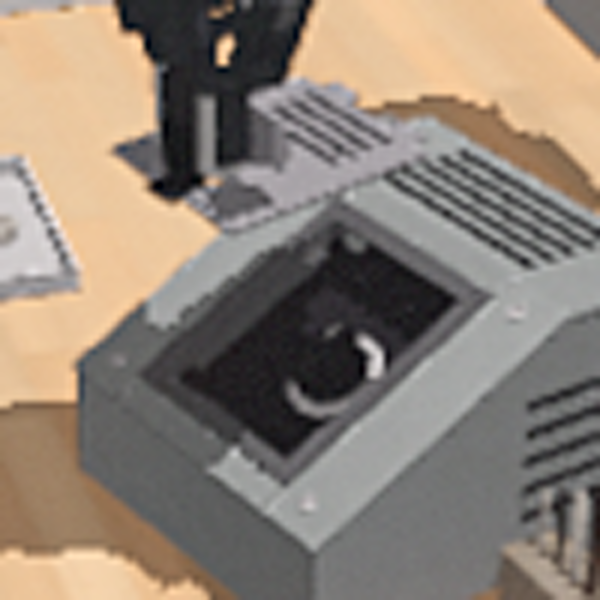

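Run:
```python
from geo import *
z=np.array([[115,150],[237,232],[418,135]])
p=(z+.5)/6-.5+[215,145]
for h in(.180,.190):
    W=plane("side",p,h); print(h,W,np.linalg.norm(W[0]-W[1]),np.linalg.norm(W[1]-W[2])); m=(W[0]+W[1])/2; e=W[0]-W[1]; d=np.array([e[1],-e[0],0])/np.linalg.norm(e); print("lowmid",m,"yaw",np.degrees(np.arctan2(d[1],d[0])),"origin",m+.05*d)
# nut
p=np.array([[258/6+115,132/6+220]])-.4
print("nut",plane("top",p,.009))
t=np.radians(-2.0); q=plane("top",p,.009)[0]-[.4635,.3655,0]; print(q[0]*np.cos(t)+q[1]*np.sin(t),-q[0]*np.sin(t)+q[1]*np.cos(t))
```

```text
0.18 [[ 0.5293  0.0814  0.18  ]
 [ 0.5573 -0.0077  0.18  ]
 [ 0.6602  0.0579  0.18  ]] 0.09342391836077811 0.12202066178478745
lowmid [0.5433 0.0368 0.18  ] yaw 17.43193385508538 origin [0.591  0.0518 0.18  ]
0.19 [[ 0.5241  0.0614  0.19  ]
 [ 0.5516 -0.0263  0.19  ]
 [ 0.6528  0.0383  0.19  ]] 0.09187213856915977 0.11999388748073472
lowmid [0.5379 0.0176 0.19  ] yaw 17.431933855085425 origin [0.5856 0.0326 0.19  ]
nut [[0.5311 0.3547 0.009 ]]
0.06790888677580377 -0.008483213861721082
```

Emit:
servo_tool([
  [[10, -14, 35, 0, -0.4], [10, -30, 76, 0, -0.8], [10, -47, 117, 0, -1.2], [10, -64, 158, 0, -1.6], [10, -80, 199, 0, -2]],
])

```text
time: 11.95
tool_pos: [0.4648, 0.2192, 0.2174]
tool_rot: [-0.001, -0.045, 0.999, -0.0]
contact_force: [0.3, 0.8, -1.1]
gripper_width: 0.292
```

Emit:
servo_tool([
  [[10, -16, 40, 0, -0.3], [10, -32, 79, 0, -0.6], [10, -48, 120, 0, -0.9], [10, -60, 148, 0, -1.2], [10, -60, 148, 0, -1.2]],
])

```text
time: 12.58
tool_pos: [0.4047, 0.3672, 0.2173]
tool_rot: [-0.001, 0.015, 1.0, -0.001]
contact_force: [0.5, 0.2, -1.0]
gripper_width: 0.296
```

Emit:
servo_tool([
  [[10, 0, 0, -30, 0], [10, 0, 0, -70, 0], [10, 0, 0, -100, 0], [10, 0, 0, -130, 0], [10, 0, 0, -130, 0]],
])

```text
time: 13.2
tool_pos: [0.4041, 0.3637, 0.0852]
tool_rot: [-0.003, 0.017, 1.0, -0.002]
contact_force: [-0.1, -0.4, -0.3]
gripper_width: 0.291
```

```bash
python3 look.py 12 full
python3 - <<'E'
import cv2
a=cv2.imread("pics/L12_side.png")[110:230,120:240]
b=cv2.imread("pics/L12_top.png")[200:330,90:230]
cv2.imwrite("pics/c12s.png",cv2.resize(a,None,fx=5,fy=5,interpolation=cv2.INTER_CUBIC))
cv2.imwrite("pics/c12t.png",cv2.resize(b,None,fx=4.5,fy=4.5,interpolation=cv2.INTER_CUBIC))
E
```

```text
13.3 [0.4065 0.3657 0.0891] [-0.0413  0.3762 -0.2395] 0.29451825916778285 1.9318573659520593
u,v,w -92.9206641823802 372.44183685937 -4.983851792080274
```

View pics/c12s.png

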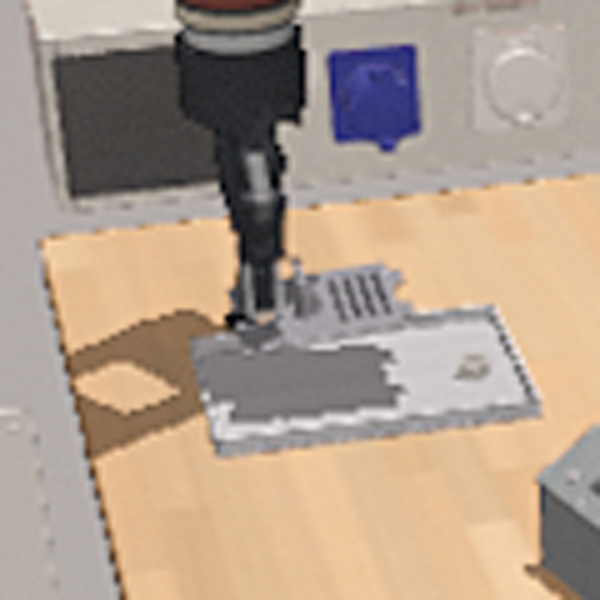

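View pics/c12t.png

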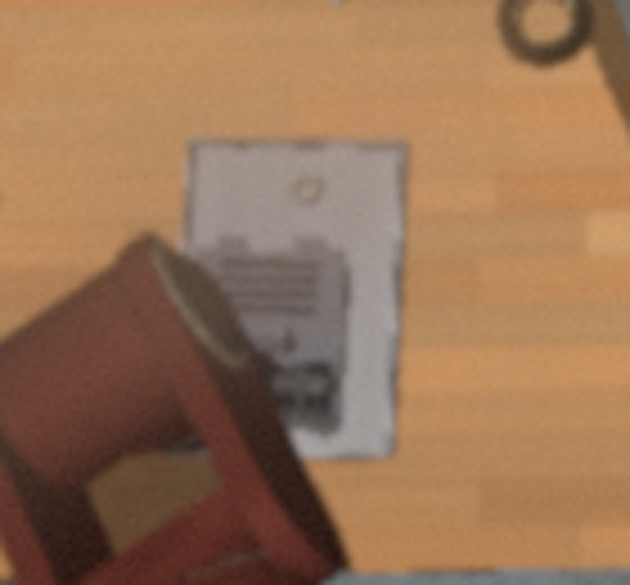

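Emit:
servo_tool([
  [[10, -2, 0, -15, 0], [10, -5, 0, -30, 0], [10, -5, 0, -40, 0], [10, -5, 0, -46, 0], [10, -5, 0, -46, 0]],
])

```text
time: 13.92
tool_pos: [0.4008, 0.366, 0.0423]
tool_rot: [-0.0, 0.017, 1.0, -0.0]
contact_force: [0.1, -0.8, -1.0]
gripper_width: 0.294
```

Emit:
servo_tool([
  [[10, 0, 0, -2, 0], [10, 0, 0, -4, 0], [10, 0, 0, -4, 0]],
])

```text
time: 14.3
tool_pos: [0.4012, 0.3661, 0.039]
tool_rot: [0.0, 0.017, 1.0, 0.0]
contact_force: [0.6, 0.3, -1.4]
gripper_width: 0.294
```

Emit:
servo_tool([
  [[10, 0, 0, -2, 0], [10, 0, 0, -4, 0], [10, 0, 0, -4, 0]],
])

```text
time: 14.68
tool_pos: [0.401, 0.366, 0.0346]
tool_rot: [-0.0, 0.017, 1.0, -0.0]
contact_force: [1.0, -0.3, -0.8]
gripper_width: 0.296
```

```bash
python3 look.py 13 full
python3 - <<'E'
import cv2
a=cv2.imread("pics/L13_side.png")[130:210,150:240]
cv2.imwrite("pics/c13s.png",cv2.resize(a,None,fx=7,fy=7,interpolation=cv2.INTER_CUBIC))
E
```

```text
14.775 [0.4011 0.3661 0.0348] [ 0.5003  0.5711 -0.8555] 0.29403602068836243 1.902726333409286
u,v,w -97.90334397949754 374.49321460394015 -59.25852961277935
```

View pics/c13s.png

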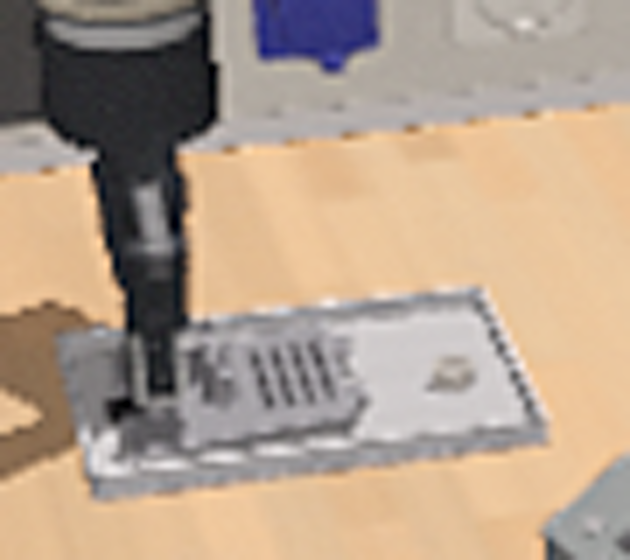

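Within the tray, nearly down. Continue to contact.

Emit:
servo_tool([
  [[10, 0, 0, -1.5, 0], [10, 0, 0, -3, 0], [10, 0, 0, -3, 0]],
])

```text
time: 15.15
tool_pos: [0.402, 0.3663, 0.0332]
tool_rot: [0.001, 0.017, 1.0, 0.0]
contact_force: [-0.2, -3.0, 5.7]
gripper_width: 0.297
```

Emit:
servo_tool([
  [[10, 0, 0, -1.5, 0], [10, 0, 0, -3, 0], [10, 0, 0, -3, 0]],
])

```text
time: 15.52
tool_pos: [0.4029, 0.3664, 0.0323]
tool_rot: [0.001, 0.016, 1.0, -0.0]
contact_force: [-3.3, -7.2, 17.8]
gripper_width: 0.289
```

Contact. Ease the pressure and open slowly.

Emit:
servo_tool([
  [[10, 0, 0, 3, 0], [10, 0, 0, 4, 0], [32, 0, 0, 4, 0], [40, 0, 0, 4, 0], [50, 0, 0, 4, 0]],
])

```text
time: 16.15
tool_pos: [0.4009, 0.366, 0.0325]
tool_rot: [-0.0, 0.017, 1.0, -0.0]
contact_force: [0.6, 0.5, 0.4]
gripper_width: 0.583
```

Emit:
servo_tool([
  [[50, 0, 0, 0, 0], [50, 0, 0, 30, 0], [50, 0, 0, 80, 0], [50, 0, 0, 130, 0], [50, 0, 0, 170, 0]],
])

```text
time: 16.77
tool_pos: [0.4014, 0.3664, 0.2053]
tool_rot: [0.001, 0.017, 1.0, 0.001]
contact_force: [0.7, 0.3, -0.8]
gripper_width: 0.586
```

Emit:
servo_tool([
  [[40, 40, -40, 10, 0.6], [40, 80, -80, 10, 1.2], [40, 110, -130, 10, 1.8], [40, 140, -180, 10, 2.4], [40, 170, -230, 10, 3]],
])

```text
time: 17.4
tool_pos: [0.5719, 0.1344, 0.2129]
tool_rot: [0.0, -0.141, 0.99, 0.0]
contact_force: [-0.4, -0.5, 0.5]
gripper_width: 0.469
```

```bash
python3 look.py 14 full
python3 - <<'E'
import cv2
a=cv2.imread("pics/L14_side.png")[130:210,150:240]
b=cv2.imread("pics/L14_top.png")[220:310,110:200]
cv2.imwrite("pics/c14s.png",cv2.resize(a,None,fx=7,fy=7,interpolation=cv2.INTER_CUBIC))
cv2.imwrite("pics/c14t.png",cv2.resize(b,None,fx=6,fy=6,interpolation=cv2.INTER_CUBIC))
E
```

```text
17.5 [0.5733 0.1317 0.2129] [ 0.2888  0.2787 -0.0564] 0.46881276388415 -15.786001688326722
u,v,w -4.2005669008874875 99.17439074339809 118.79510582384464
```

View pics/c14s.png

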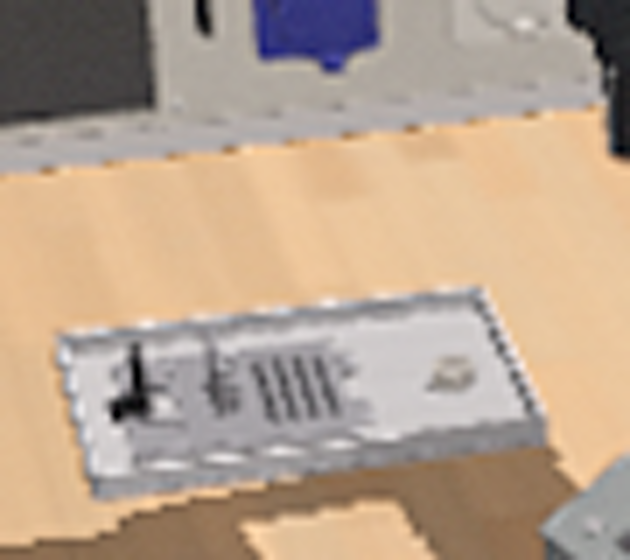

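View pics/c14t.png

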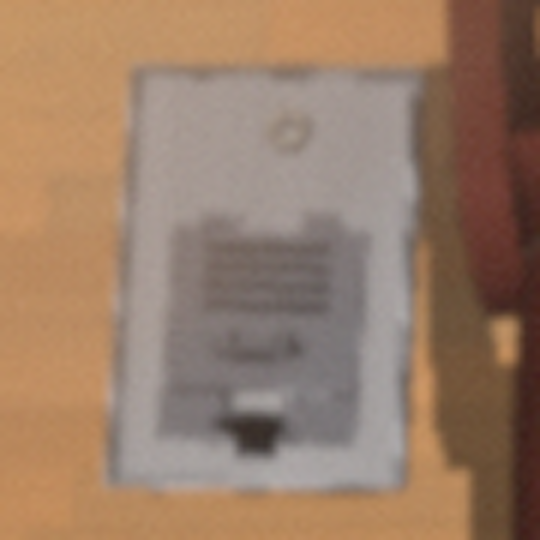

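Emit:
servo_tool([
  [[40, 13, -31, 0, 0.1], [40, 26, -62, 0, 0.2], [40, 38, -92, 0, 0.3], [40, 38, -92, 0, 0.3]],
])

```text
time: 18.0
tool_pos: [0.6094, 0.0432, 0.2127]
tool_rot: [-0.0, -0.154, 0.988, 0.0]
contact_force: [-0.1, 0.4, -0.0]
gripper_width: 0.469
```

Emit:
servo_tool([
  [[40, 0, 0, -30, 0], [40, 0, 0, -60, 0], [40, 0, 0, -85, 0], [40, 0, 0, -85, 0]],
])

```text
time: 18.5
tool_pos: [0.6068, 0.0455, 0.1251]
tool_rot: [-0.003, -0.156, 0.988, 0.001]
contact_force: [-0.1, 1.1, 0.1]
gripper_width: 0.47
```

```bash
python3 look.py 15
```

```text
18.6 [0.6092 0.0451 0.1286] [ 0.9078 -0.6466  0.5691] 0.468296535852344 -17.94543574712605
u,v,w 3.99379940228255 5.726411746797783 34.4799588157035
```

View pics/L15_side.png

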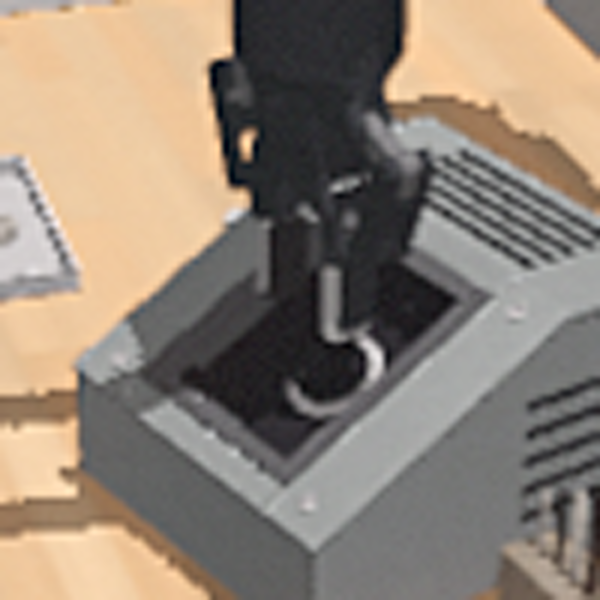

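Emit:
servo_tool([
  [[40, 1.7, -5.4, 0, 0], [40, 1.7, -5.4, -11, 0], [40, 1.7, -5.4, -22, 0], [40, 1.7, -5.4, -22, 0]],
])

```text
time: 19.1
tool_pos: [0.6096, 0.0388, 0.1039]
tool_rot: [-0.002, -0.155, 0.988, 0.0]
contact_force: [0.4, 0.7, 0.5]
gripper_width: 0.469
```

Emit:
servo_tool([
  [[40, 0, 0, -2, 0], [40, 0, 0, -2, 0], [17, 0, 0, -2, 0], [17, 0, 0, -2, 0], [17, 0, 0, -2, 0]],
])

```text
time: 19.73
tool_pos: [0.6109, 0.0387, 0.1041]
tool_rot: [0.0, -0.156, 0.988, -0.0]
contact_force: [0.1, -0.4, 0.6]
gripper_width: 0.199
```

```bash
python3 look.py 16
```

```text
19.825 [0.6109 0.0388 0.104 ] [-0.9061  0.0951  1.2605] 0.2006366318642441 -17.902642264585662
u,v,w 3.7299067240492816 -0.8013335594669405 9.917333779599247
```

View pics/L16_side.png

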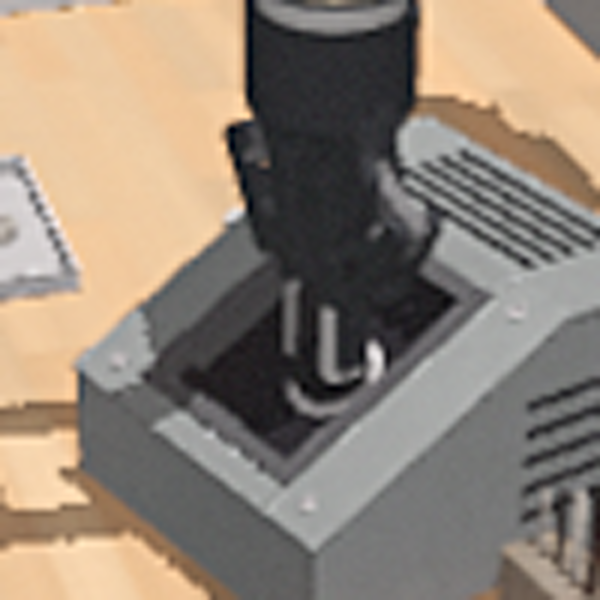

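Emit:
servo_tool([
  [[8, 0, 0, 0, 0], [8, 0, 0, 0, 0], [8, 0, 0, 0, 0], [8, 0, 0, 0, 0]],
])

```text
time: 20.32
tool_pos: [0.6106, 0.0396, 0.1043]
tool_rot: [-0.0, -0.156, 0.988, 0.001]
contact_force: [-3.3, 4.5, 4.0]
gripper_width: 0.123
```

Emit:
servo_tool([
  [[15, -0.5, 1.4, 0, 0], [15, -0.5, 1.4, 0, -1.5], [15, -0.5, 1.4, 0, -3], [15, -0.5, 1.4, 0, -4.5], [15, -0.5, 1.4, 0, -6]],
])

```text
time: 20.95
tool_pos: [0.61, 0.0396, 0.1055]
tool_rot: [-0.001, 0.159, 0.987, -0.001]
contact_force: [-7.9, -1.4, 11.7]
gripper_width: 0.178
```

Emit:
servo_tool([
  [[15, 0, 0, 0, -1.5], [15, 0, 0, 0, -3], [15, 0, 0, 0, -4.5], [15, 0, 0, 0, -6], [15, 0, 0, 0, -6]],
])

```text
time: 21.58
tool_pos: [0.6096, 0.0394, 0.1061]
tool_rot: [-0.001, 0.455, 0.891, -0.001]
contact_force: [-11.1, -1.5, 15.8]
gripper_width: 0.178
```

```bash
python3 look.py 17; python3 -c "
from plant import *
print(state()['ft_torque'])"
```

```text
21.675 [0.6096 0.0394 0.1061] [-11.1973  -1.0091  14.6549] 0.1739900440052181 54.045436967471844
u,v,w 2.694736575775925 0.2338035178326853 11.996729309512386
[0.03876889 1.69146193 0.14095827]
```

View pics/L17_side.png

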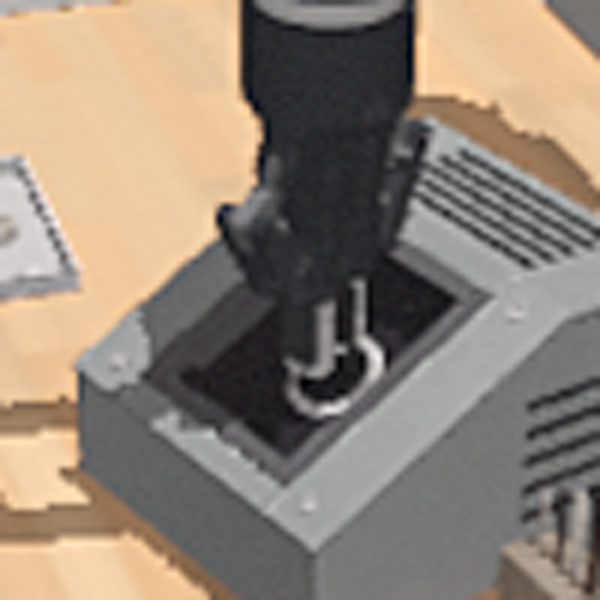

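Emit:
servo_tool([
  [[15, 0, 0, 0.5, -1], [15, 0, 0, 0.5, -2], [15, 0, 0, 0.5, -3], [15, 0, 0, 0.5, -3]],
])

```text
time: 22.18
tool_pos: [0.6101, 0.0391, 0.1067]
tool_rot: [0.001, 0.585, 0.811, -0.002]
contact_force: [-8.8, -0.9, 12.0]
gripper_width: 0.18
```

```bash
python3 look.py 18; python3 -c "
from plant import *
print(state()['ft_torque'])"
```

```text
22.275 [0.6101 0.0391 0.1067] [-9.4262 -1.4153 11.7665] 0.17802791676838106 71.61494400310518
u,v,w 3.0512653530530303 -0.18541695373770817 12.55163751211423
[-0.1836716   1.34534939  2.41066811]
```

Emit:
servo_tool([
  [[17, 0, 0, 0, 1.5], [17, 0, 0, 0, 3], [17, 0, 0, 0, 4.5], [17, 0, 0, 0, 6], [17, 0, 0, 0, 7.5]],
])

```text
time: 22.9
tool_pos: [0.6112, 0.0389, 0.1071]
tool_rot: [0.001, 0.232, 0.973, -0.001]
contact_force: [-4.9, -1.9, 9.8]
gripper_width: 0.196
```

Emit:
servo_tool([
  [[18, 0, 0, 0, 1.5], [18, 0, 0, 0, 3], [18, 0, 0, 0, 4.5], [18, 0, 0, 0, 6], [18, 0, 0, 0, 7.5]],
])

```text
time: 23.52
tool_pos: [0.6107, 0.0395, 0.1044]
tool_rot: [0.0, -0.158, 0.987, -0.001]
contact_force: [0.4, 0.0, -0.5]
gripper_width: 0.211
```

Emit:
servo_tool([
  [[30, 0, 0, 0, 0], [40, 0, 0, 0, 0], [40, 0, 0, 20, 0], [40, 0, 0, 60, 0], [40, 0, 0, 110, 0]],
])

```text
time: 24.15
tool_pos: [0.6099, 0.0401, 0.2159]
tool_rot: [-0.0, -0.155, 0.988, -0.0]
contact_force: [0.6, 0.2, 0.5]
gripper_width: 0.466
```

Emit:
servo_tool([
  [[40, -40, 0, 20, 0], [40, -90, 30, 30, 0], [40, -130, 70, 30, 0], [40, -170, 110, 30, 0], [40, -200, 160, 30, 0]],
])

```text
time: 24.78
tool_pos: [0.4093, 0.201, 0.2464]
tool_rot: [0.002, -0.154, 0.988, 0.0]
contact_force: [0.5, 0.4, -0.3]
gripper_width: 0.469
```

```bash
python3 look.py 19; python3 look.py 20 full
```

```text
24.875 [0.4081 0.2036 0.2462] [ 0.0436 -0.0668 -0.0362] 0.4675862731231489 -18.23267088498314
u,v,w -140.14128131759068 217.362772935793 152.14233385818187
24.975 [0.4102 0.2008 0.246 ] [ 0.6161  0.2075 -0.1255] 0.4654188619666502 -18.011814894073996
u,v,w -138.90004497102947 214.12046018791722 151.8743311348385
```

View pics/L19_side.png

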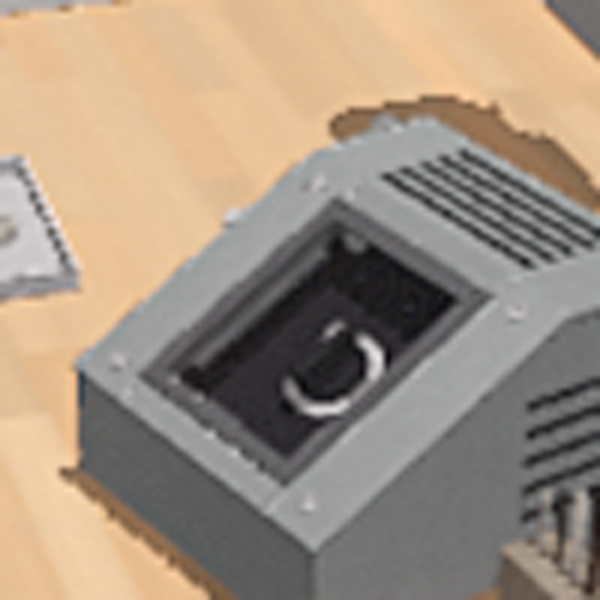

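View pics/L19_top.png

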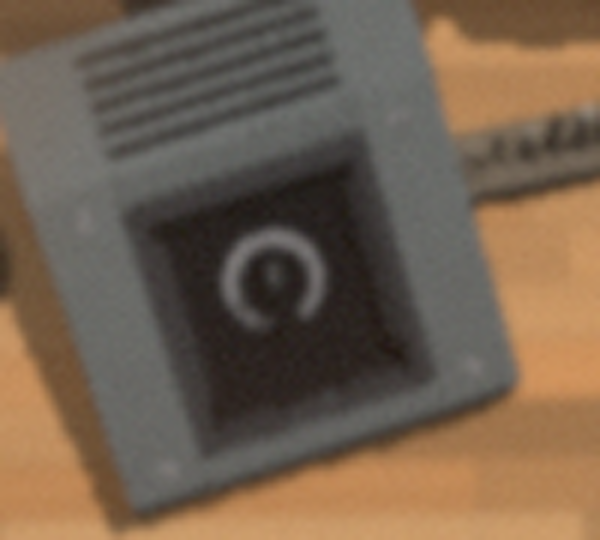

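View pics/L20_top.png

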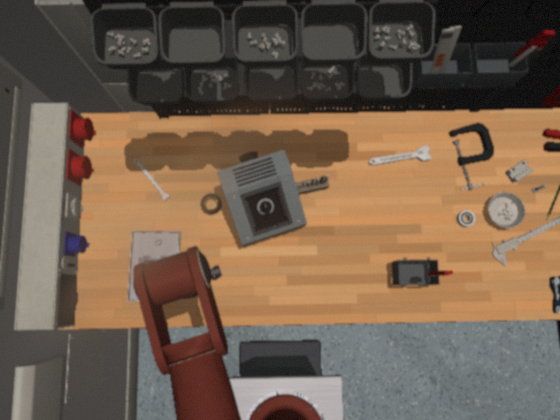

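Run:
```python
from h import *
import cv2
a=cv2.imread("pics/L20_side.png"); cv2.imwrite("pics/c20.png",cv2.resize(a[100:290,140:350],None,fx=3,fy=3))
from geo import P
print(proj("top",P(0,0,-3.5)))
```

```text
[[266.1118 207.7324]]
```

View pics/c20.png

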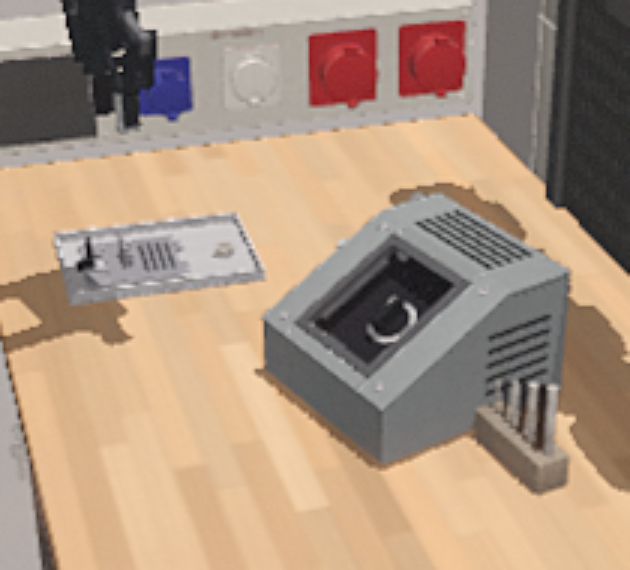

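The side picture shows the cover flat in the tray at about (125,260), the nut in place at (222,250), the knob at rest at (390,320), and the drill stand unmoved.

```bash
python3 -c "
from plant import *
print(job_done())"
```

```text
the job is handed in; nothing more can be done
None
```

The job is handed in after about 25 s of robot time; it reported no verdict.

- **Tab and cover:** The tool stays vertical and the panel slopes 28 degrees, so the pinch over rib and tab would not fit. I gripped the tab's flange by its two sides instead. I pushed it up the slope until the force rose to about 15 N, which I took as the end of the tab's travel. I then swung the cover's lower edge up about the hooks, drew the cover out nearly level and let go of it in the tray.
- **First try failed:** The first grip sat too low, and a fingertip jammed on the cover plate at about 20 N. I let go, raised the tool about 4 mm and gripped again, and that worked.
- **Knob:** I turned it clockwise with the fingers set loosely round the bar. The turning moment jumped from 0.1 to 2.4 Nm, so it was against its stop. I turned it back and withdrew.
- **Last checks:** The final pictures show the cover flat in the tray, outer face up and clear of the nut, with the fingers away. The nut, drill stand, tape roll and steel box look unmoved.
- **Not measured:** I inferred the tab and knob positions from forces. The black bar is hard to see in the dark cavity, so the pictures only suggest that the knob is back at rest.

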